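# Tip the drainage pebbles into the planter

## Task

Push the little steel tipping bin over past its catch so that all six pebbles drop into the planter, then bring the empty bin back upright and ease it fully home on its rest, without letting it slam. Leave the planter and the other things on the crate where they stand, and keep clear of the grow light above.

Things in the scene. Friction and masses are not known exactly. Their poses are not given: they have to be found in the camera images.
- tipper: dark steel stand of the tipping bin, screwed to the crate's board. Origin on the board right under the bin's hinge axis; x points the way the bin dumps (to the robot's left, within 0.35 rad of +y), y along the hinge, z up. Base plate x -115 to +10 mm, 124 mm wide, 4 mm thick; side plates 34 mm wide at y = +-59 mm, 146 mm high; two rear posts at x = -83 mm, 120 mm high with rubber buffers, carry the bin at home.
- bin (a joint): angle of the bin about its hinge: 0 = upright, home on its rest; 1.65 = tipped right over (towards the stand's +x), against its stop. Pushed past 0.9 to 1.0 rad it goes over centre and falls on by itself to 1.65, where it stays; pebbles roll out from about 0.9 on. On the way back, below 0.9, weight and catch pull it home harder and harder: it slams (over 3 rad/s) unless held all the way.
- bin_hinge (a point): middle of the bin's hinge axis, fixed on the stand 130 mm above the board; axes as the stand's. The catch is an over-centre spring beside the left side plate (out to y = +77 mm): it pulls the bin home with about 0.4 N m at 0 rad, fading to none at 0.9, and on past that towards tipped. With the loaded bin's weight it takes about 5 N at the handle to start it; coming back from 1.65 takes about 4 N.
- bin_lip (a point): middle of the pouring lip of the bin (its axes turn with it). Open wedge-shaped bin of plain 3 mm sheet metal, about 0.5 kg, 100 mm wide. At home, from the hinge axis: flat floor from x = -90 to 0 mm at the axis' height, rear wall at x = -90 mm, 85 mm high, front chute rising at 45 degrees to the lip at x = +48, z = +48 mm. Tipped over, the lip is about 78 mm above the board.
- bin_grip (a point): middle of the bin's handle: a 10 mm round steel bar, 80 mm long along y, 45 mm behind the rear wall on two 8 mm legs at y = +-36 mm (64 mm clear between). 154 mm from the hinge axis: at home 135 mm behind and 75 mm above it; tipped over 85 mm ahead and 129 mm above, standing straight up off the bin. The bar can turn between fingers that hold it. Axes turn with the bin.
- planter: empty white ceramic planter pot, loose, 0.65 kg, 150 mm across the rim, 100 mm across the foot, 68 mm high, 6 mm wall, under the bin's lip. Origin: centre of its underside.
- pebble0: smooth rounded stone pebble, 26 mm across and 22 mm thick, 22 g, at first in the bin. Origin: centre of its underside as it first lies (turns with the stone).
- pebble1: smooth rounded stone pebble, 26 mm across and 22 mm thick, 22 g, at first in the bin. Origin: centre of its underside as it first lies (turns with the stone).
- pebble2: smooth rounded stone pebble, 26 mm across and 22 mm thick, 22 g, at first in the bin. Origin: centre of its underside as it first lies (turns with the stone).
- pebble3: smooth rounded stone pebble, 26 mm across and 22 mm thick, 22 g, at first in the bin. Origin: centre of its underside as it first lies (turns with the stone).
- pebble4: smooth rounded stone pebble, 26 mm across and 22 mm thick, 22 g, at first in the bin. Origin: centre of its underside as it first lies (turns with the stone).
- pebble5: smooth rounded stone pebble, 26 mm across and 22 mm thick, 22 g, at first in the bin. Origin: centre of its underside as it first lies (turns with the stone).
- lamp: LED grow light, fixed, standing over the planter; same origin and axes as the stand. Round white foot 80 mm across at x = +212 mm, 12 mm post there up to 500 mm, level white light bar 300 mm long (along y), x +102 to +142 mm, underside 444 mm above the board. The bar overhangs the tipped bin's handle: there the hand must lean back, away from the light, 30 to 45 degrees from vertical.
- crate: oak crate turned on its side, fixed, upper board 460 (x) x 620 (y) mm. Origin: centre of the upper board's top face, 30 mm above the robot's surface.
- fan_remote: white fan remote, 130 x 40 x 16 mm, bystander. Origin: centre of its underside.
- earbud_case: matte black earbud case with a hinged lid, shut, 48 x 60 x 26 mm, bystander. Origin: centre of its underside.
- paperweight: clear glass paperweight dome, 70 mm across, 37 mm high, bystander. Origin: centre of its underside.
- coaster: square dark wooden coaster, 95 x 95 x 8 mm, bystander. Origin: centre of its underside.
There are look-alikes about, which are no part of the job. Several things have the shape of the planter; the one meant has the colours described above.

How it is judged (in metres and radians):
On the way:
1. the bin is tipped right over (past 1.4 rad) and all six pebbles are in the planter (value of joint bin above 1.4 rad and horizontal distance between each of pebble0, pebble1, pebble2, pebble3, pebble4, pebble5 and planter below 0.072 m and z of pebble0 in the frame of planter between 0 and 0.06 m and z of pebble1 in the frame of planter between 0 and 0.06 m and z of pebble2 in the frame of planter between 0 and 0.06 m and z of pebble3 in the frame of planter between 0 and 0.06 m and z of pebble4 in the frame of planter between 0 and 0.06 m and z of pebble5 in the frame of planter between 0 and 0.06 m), for 0.2 s.
At the end, for the whole second after the job is handed in: The bin is home on its rest (within 0.035 rad) and still; all six pebbles lie still inside the planter; the planter stands upright within 20 mm of where it was, and the remote, earbud case, paperweight and coaster within 20 mm of where they were (value of joint bin below 0.035 rad and velocity of joint bin between -0.05 and 0.05 rad/s and horizontal distance between each of pebble0, pebble1, pebble2, pebble3, pebble4, pebble5 and planter below 0.072 m and z of pebble0 in the frame of planter between 0 and 0.06 m and z of pebble1 in the frame of planter between 0 and 0.06 m and z of pebble2 in the frame of planter between 0 and 0.06 m and z of pebble3 in the frame of planter between 0 and 0.06 m and z of pebble4 in the frame of planter between 0 and 0.06 m and z of pebble5 in the frame of planter between 0 and 0.06 m and linear speed of each of pebble0, pebble1, pebble2, pebble3, pebble4, pebble5 below 0.03 m/s and distance of each of planter, fan_remote, earbud_case, paperweight, coaster from where it was at the start of the episode below 0.02 m and angle between planter's own z axis and vertical below 0.05 rad); the robot touches nothing.
It fails at once if the bin is let slam: on its way home (below 0.9 rad) it swings faster than 3 rad/s (value of joint bin below 0.9 rad and velocity of joint bin below -3 rad/s).
It fails at once if the robot hits the grow light (over 2 N) (contact force between the arm and lamp above 2 N).
It fails at once if the gripper hits the grow light (over 2 N) (contact force between the fingers and lamp above 2 N).
It fails at once if the planter is shoved (over 30 mm) or tipped (distance of planter from where it was at the start of the episode above 0.03 m or angle between planter's own z axis and vertical above 0.25 rad).
It fails at once if a bystander is shoved (over 30 mm) (distance of any of fan_remote, earbud_case, paperweight, coaster from where it was at the start of the episode above 0.03 m).
It also fails if it takes over 58 s, if anything falls off the work surface, if the arm or the gripper's body presses on something with over 40 N, if the wrist force passes 120 N, or if a joint passes its speed limit or range.

## Robot

A 7-joint arm with a two-finger parallel gripper is mounted at the origin on the work surface. World frame = base frame: x ahead of the robot, y to its left, z up, the work surface at z = 0. Lengths are in mm, angles in degrees, forces in N, time in s.
With the tool pointing down it reaches from about 425 to 950 mm from the base axis. Payload 16.7 kg.
Tool frame: the origin (TCP) lies midway between the tips of the shut fingers; the grasp point (between the pads) lies 19 mm behind it; z points along the fingers, y is the direction in which the jaws open and shut (so a half turn about z gives the same grasp; the last joint's range is limited). The gripper opens to 94 mm and grips with 3 to 60 N. Pads are 16 mm wide; open, the fingers measure 119 mm over their backs; the gripper's body (75 mm by 177 mm) begins 78 mm behind the grasp point.
Start: joints at [-85.514, 24.414, 4.234, 92.017, -1.954, 63.644, -3.845], TCP at [152.446, 657.522, 205.467] pointing down, gripper open.
Joint ranges: [-163.25, 163.25], [-28.42, 122.38], [-70.27, 78.77], [12.13, 141.07], [-58.53, 238.53], [9.26, 117.41], [-156.51, 156.51]. Speed limits (degrees/s): [108.29, 108.29, 136.94, 136.94, 172.46, 172.46, 172.46].

## Interface

Orientations are given as a 3x3 rotation matrix whose columns are the frame's x, y, z axes.
In Python, from workcell import manip gives the robot as it stands. Calls block until the motion is done:
- manip.reach(position, orientation): joint-space move of the TCP to a pose.
- manip.line_to(position, orientation=None, feed=150, force_limit=None): straight line of the TCP; orientation=None keeps the orientation; feed is the mean speed in mm/s. With force_limit (N) it stops when the force on the tool has changed by that much, and returns True; else False.
- manip.move_joints(angles): joint-space move.
- manip.move_gripper(opening): finger opening in mm; the grip force is fixed at half the most; returns when the fingers have stopped.
- manip.pause(seconds).
- manip.solve_ik(position, orientation): joint angles nearest the present ones, or None.
- manip.read_state(): the state.
- manip.camera(name): name is "scene" or "side" or "wrist"; returns a dict with "pixels" (480x640x3 uint8, red, green, blue), "depth" (480x640 float32, mm along the optical axis (not along the pixel's ray), 0 where there is no reading), "camera_matrix" (3x3 intrinsics, pixels), "pose" (4x4, takes a point from camera to world coordinates). Camera axes: x right, y down, z forward; pixel columns grow to the right and rows downward; lengths in mm; the calibration is good to about 2 mm. The wrist camera is an equidistant fisheye: a pixel r from the principal point sees the ray r / f radians off the axis. A picture is of the moment at which its call begins.
A pose or a line that the arm cannot do raises manip.Unreachable and nothing moves.
- manip.finish_job(): hands the job in, once; it reports no verdict.
The state is a dict: "clock": time; "qpos": joint angles; "joint_velocities": joint speeds; "tau": joint torques, N m; "tool_pos": TCP position; "tool_rot": TCP orientation; "ft_force": force on the tool from outside, world axes, zero at the start; "ft_torque": the same for the moment, N m; "finger_gap": finger opening in mm.
Only numpy, scipy, OpenCV 4.12 (cv2) and the standard library are available. Lean on these libraries where they do the work, as an engineer would, in place of code of your own. Each camera call takes 0.05 s, during which the arm holds its last target.

## Working session

There is one attempt and no reset: what is moved stays moved. The work goes in short steps, each a Python script; the robot and the scene stay as the last script left them, time stands still between calls to the robot, and variables do not carry over. Pictures are saved under pics/ and viewed, and the job is handed in when it is done.

```bash
ls; mkdir -p pics; python3 - <<'E'
from workcell import manip
import cv2,numpy as np,pickle
d={}
for n in ("scene","side","wrist"):
    c=manip.camera(n); d[n]=c
    cv2.imwrite(f"pics/{n}0.png",c["pixels"][:,:,::-1])
    print(n,c["camera_matrix"].tolist(),np.round(c["pose"],3).tolist())
pickle.dump(d,open("cams0.pkl","wb"))
print(manip.read_state())
E
```

```text
pics
scene [[501.7987921025869, 0.0, 322.2412946387656], [0.0, 501.7987921025869, 241.3394882655195], [0.0, 0.0, 1.0]] [[-0.613, 0.612, -0.5, 989.655], [0.79, 0.481, -0.38, 392.608], [0.008, -0.627, -0.779, 978.455], [0.0, 0.0, 0.0, 1.0]]
side [[574.263408644646, 0.0, 323.59267497644123], [0.0, 574.263408644646, 240.90963746006798], [0.0, 0.0, 1.0]] [[-0.999, -0.023, 0.044, 420.221], [-0.047, 0.685, -0.727, 958.584], [-0.013, -0.729, -0.685, 1021.95], [0.0, 0.0, 0.0, 1.0]]
wrist [[371.64829954431775, 0.0, 314.54148072059763], [0.0, 371.64829954431775, 236.01934365838295], [0.0, 0.0, 1.0]] [[0.226, 0.94, 0.256, 76.966], [0.974, -0.218, -0.061, 676.26], [-0.002, 0.264, -0.965, 385.233], [0.0, 0.0, 0.0, 1.0]]
{'clock': 0.15, 'qpos': array([-85.51307798,  24.43988728,   4.23179987,  92.04272871,
        -1.95286586,  63.64462816,  -3.84564557]), 'joint_velocities': array([ 0.05587313, -0.0386003 ,  0.00357497, -0.0856391 , -0.03519289,
       -0.00418472,  0.06376125]), 'tau': array([ 4.02951264e-03, -9.36292863e+01,  3.66909027e+00, -4.54435873e+01,
       -4.87905694e-02,  1.79422792e-02,  6.03788635e-05]), 'tool_pos': array([152.39941818, 657.22418093, 204.96280705]), 'tool_rot': array([[-9.74152570e-01,  2.25891011e-01, -1.44299943e-04],
       [ 2.25891045e-01,  9.74152109e-01, -9.50968287e-04],
       [-7.42450943e-05, -9.58984266e-04, -9.99999537e-01]]), 'ft_force': array([-0.55923964, -0.35095503, -0.03273392]), 'ft_torque': array([-0.01474343,  0.00050044, -0.00799129]), 'finger_gap': 94.0905424211686}
```

View pics/scene0.png

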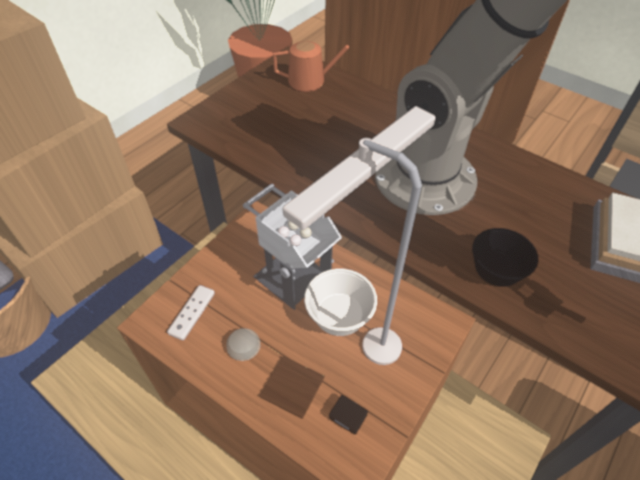

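View pics/side0.png

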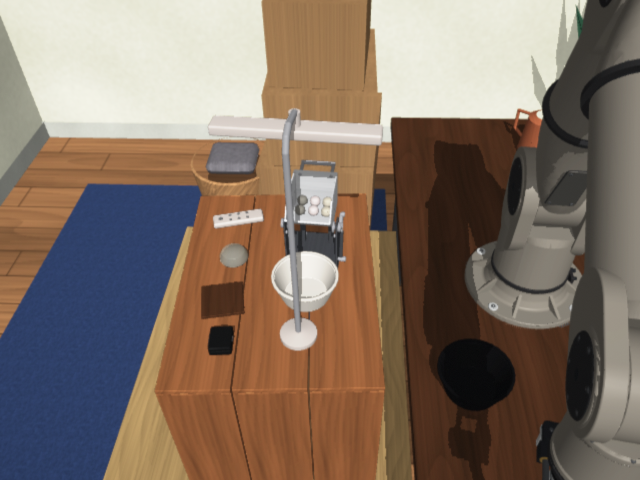

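View pics/wrist0.png

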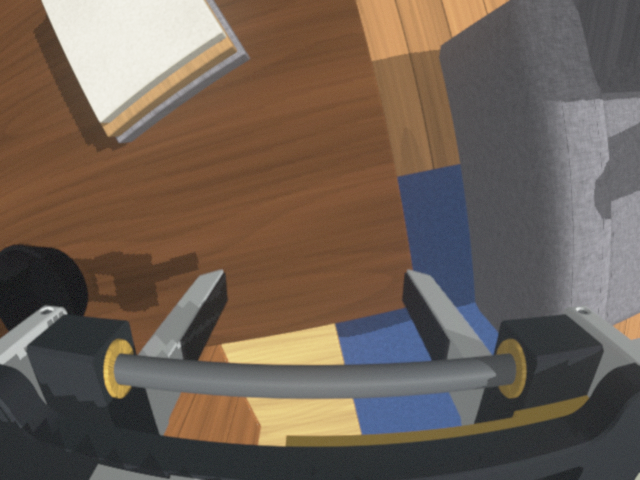

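The planter is the white bowl at scene (341,302). The look-alike is the black bowl at (505,257), which has the wrong colour and isn't under the lip. I'll confirm this in enlarged crops and use them to read off the geometry.

```bash
python3 - <<'E'
import cv2,numpy as np,pickle
d=pickle.load(open("cams0.pkl","rb"))
c=d["scene"]["pixels"][:,:,::-1]
cv2.imwrite("pics/scene_c.png",cv2.resize(c[165:365,225:425],None,fx=3,fy=3,interpolation=cv2.INTER_CUBIC))
c=d["side"]["pixels"][:,:,::-1]
cv2.imwrite("pics/side_c.png",cv2.resize(c[150:350,210:410],None,fx=3,fy=3,interpolation=cv2.INTER_CUBIC))
E
```

```text
(no output)
```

View pics/scene_c.png

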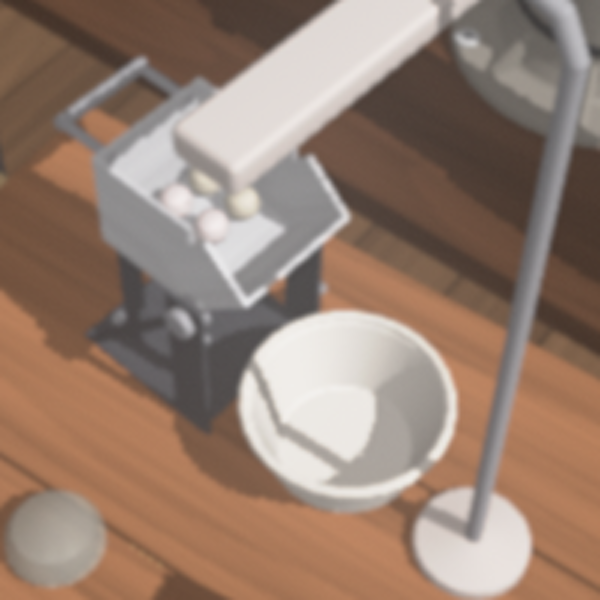

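View pics/side_c.png

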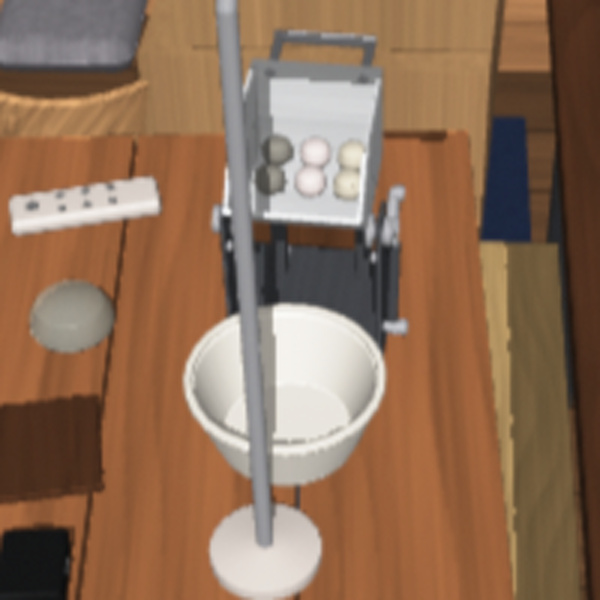

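The crops confirm the white pot under the lip as the planter, with the handle bar at scene crop (62,120)–(143,65). The side view shows it at (277,38)–(374,41). I'll fit the stand's pose from these keypoints.

```bash
cat > geo.py <<'E'
import numpy as np,pickle
def proj(c,P):
    T=np.linalg.inv(c["pose"]); p=np.asarray(P)@T[:3,:3].T+T[:3,3]
    K=c["camera_matrix"]; q=p@K.T
    return q[:,:2]/q[:,2:]
def S2W(P,x):
    cc,s=np.cos(x[2]),np.sin(x[2]); R=np.array([[cc,-s,0],[s,cc,0],[0,0,1]])
    return np.asarray(P)@R.T+[x[0],x[1],30]
E
python3 - <<'E'
import cv2
from geo import *
from scipy.optimize import least_squares
d=pickle.load(open("cams0.pkl","rb"))
P=[(-135,-40,205),(-135,40,205),(48,-50,178),(48,50,178),(-90,-50,215),(-90,50,215),(212,0,4)]
sc=[(63,121),(143,64),(248,302),(347,215),(97,158),(203,81),(473,541)]
si=[(277,36),(374,40),(225,214),(368,219),(252,64),(382,70),(266,548)]
sc=np.array(sc)/3+[225,165]; si=np.array(si)/3+[210,150]
f=lambda x:np.r_[(proj(d["scene"],S2W(P,x))-sc).ravel(),(proj(d["side"],S2W(P,x))-si).ravel()]
r=least_squares(f,[400,300,1.57],x_scale=[100,100,1],loss="soft_l1")
print(r.x,np.degrees(r.x[2])); print(np.round(f(r.x).reshape(-1,2),1))
for n in("scene","side"):
    c=d[n]; dp=c["depth"]; 
    # check depths at wall/lamp-foot etc
img=d["scene"]["pixels"][:,:,::-1].copy()
def bp(n,u,v):
    c=d[n]; z=c["depth"][v,u]; p=np.linalg.inv(c["camera_matrix"])@[u,v,1]*z
    return np.round(c["pose"][:3,:3]@p+c["pose"][:3,3],1)
print("board",bp("scene",290,370),"side",bp("side",280,370),"foot",bp("scene",375,352),"lightbar",bp("scene",300,214),bp("scene",420,118),bp("side",225,128),bp("side",365,133))
print(S2W([(-135,0,205),(85,0,259),(122,-150,444),(122,150,444),(-115,-62,0),(0,77,130)],r.x).round(1))
E
```

```text
[506.32404205 -10.24837976   1.49162807] 85.4639927923526
[[-0.6  0.4]
 [ 1.2 -1.3]
 [ 0.6  0.8]
 [ 2.1 -0.2]
 [-0.8 -1.2]
 [-0.2 -2.4]
 [ 0.7 -0.5]
 [-1.  -0.6]
 [ 0.5  0.2]
 [-0.9 -0.5]
 [-2.4  1.2]
 [-0.2 -2.4]
 [ 0.  -1.5]
 [-0.1  1. ]]
board [685.4  84.8  35.5] side [553.9 292.2  31. ] foot [550.4 197.8  40.7] lightbar [661.5 106.7 495.2] [391.6 125.3 494.3] [635.9 119.8 492.2] [397.  132.  494.1]
[[ 495.6 -144.8  235. ]
 [ 513.    74.5  289. ]
 [ 665.5   99.5  474. ]
 [ 366.4  123.2  474. ]
 [ 559.  -129.8   30. ]
 [ 429.6   -4.2  160. ]]
```

```bash
cat >> geo.py <<'E'
X=np.array([506.32,-10.25,1.49163])
def pose(th,lean,sg=1,back=0.,dx=(0,0,0),r=154.4,x=None):
    """TCP pose holding bar at bin angle th; lean deg; back = retreat along -tool z"""
    x=X if x is None else x
    L=np.radians(lean)
    z=np.array([np.sin(L),0,-np.cos(L)]); y=sg*np.array([np.cos(L),0,np.sin(L)]); xx=np.cross(y,z)
    cc,s=np.cos(x[2]),np.sin(x[2]); Rz=np.array([[cc,-s,0],[s,cc,0],[0,0,1]])
    a=np.arctan2(75,-135)-th
    p=np.array([r*np.cos(a),0,130+r*np.sin(a)])+(19-back)*z+np.array(dx)
    return S2W([p],x)[0],Rz@np.c_[xx,y,z]
E
python3 - <<'E'
from workcell import manip
from geo import *
for sg in(1,-1):
  for lean in(30,38,45):
    for th in(0,.5,.9,1.3,1.65):
        p,R=pose(th,lean,sg); q=manip.solve_ik(p,R)
        print(sg,lean,th,p.round(),None if q is None else np.round(q,0))
for p in((152,657,700),(400,400,700),(500,-150,700),(430,-300,600)):
    R=manip.read_state()["tool_rot"]; print(p,np.round(manip.solve_ik(p,R),0) if manip.solve_ik(p,R) is not None else None)
E
```

```text
1 30 0 [ 496. -135.  219.] [ 41.  18. -17. 106. -25.  69. 121.]
1 30 0.5 [501. -83. 274.] [ 27.  12.  -6. 106. -29.  73. 118.]
1 30 0.9 [505. -26. 296.] [ 22.   9.  -6. 107. -30.  72. 112.]
1 30 1.3 [510.  35. 294.] [ 25.   8. -17. 109. -30.  68. 106.]
1 30 1.65 [514.  84. 272.] [ 19.   9. -17. 111. -31.  63. 103.]
1 38 0 [ 497. -133.  220.] [ 44.  22. -17. 105. -30.  73. 127.]
1 38 0.5 [501. -81. 276.] [ 40.  16. -17. 105. -32.  76. 121.]
1 38 0.9 [505. -24. 297.] [ 35.  13. -17. 107. -35.  74. 117.]
1 38 1.3 [510.  37. 295.] [ 29.  11. -17. 109. -37.  70. 113.]
1 38 1.65 [514.  87. 274.] [ 23.  11. -17. 112. -39.  65. 111.]
1 45 0 [ 497. -131.  222.] [ 46.  25. -17. 104. -34.  77. 131.]
1 45 0.5 [501. -79. 277.] [ 43.  19. -17. 105. -37.  79. 126.]
1 45 0.9 [505. -22. 299.] [ 38.  15. -17. 107. -40.  77. 122.]
1 45 1.3 [510.  39. 297.] [ 32.  13. -17. 110. -42.  73. 119.]
1 45 1.65 [514.  88. 275.] [ 36.  14. -28. 112. -43.  66. 116.]
-1 30 0 [ 496. -135.  219.] [-16.  27.  58. 109. -46.  82. -35.]
-1 30 0.5 [501. -83. 274.] [-30.  23.  67. 109. -45.  85. -42.]
-1 30 0.9 [505. -26.
[... 234 characters left out ...]
9.]
-1 38 0.5 [501. -81. 276.] [-23.  27.  66. 108. -52.  93. -35.]
-1 38 0.9 [505. -24. 297.] [-28.  18.  59. 110. -49.  86. -47.]
-1 38 1.3 [510.  37. 295.] [-30.  13.  52. 112. -48.  79. -55.]
-1 38 1.65 [514.  87. 274.] [-32.  13.  47. 115. -49.  73. -57.]
-1 45 0 [ 497. -131.  222.] [ -7.  36.  57. 107. -56.  98. -24.]
-1 45 0.5 [501. -79. 277.] [-18.  32.  65. 108. -57. 101. -30.]
-1 45 0.9 [505. -22. 299.] [-23.  24.  61. 110. -55.  94. -40.]
-1 45 1.3 [510.  39. 297.] [-26.  17.  52. 113. -54.  85. -47.]
-1 45 1.65 [514.  88. 275.] [-28.  16.  48. 116. -56.  79. -49.]
(152, 657, 700) None
(400, 400, 700) None
(500, -150, 700) None
(430, -300, 600) [ 24.   4.   4.  71.  -0. 105. 105.]
```

```bash
python3 - <<'E'
from workcell import manip
from geo import *
R=manip.read_state()["tool_rot"]
for r in(380,400,430,480,520):
  for z in(560,600,640,680):
    p=np.array([.226*r,.974*r,z]); q=manip.solve_ik(p,R)
    print(r,z,None if q is None else np.round(q,0))
E
```

```text
380 560 [-91. -12.   3.  90.   1. 102. -11.]
380 600 [-91. -11.   3.  85.   1. 106. -11.]
380 640 [-91.  -9.   3.  79.   1. 111. -11.]
380 680 [-91.  -8.   4.  72.   1. 116. -10.]
400 560 [-91. -10.   4.  88.   1. 101. -10.]
400 600 [-91.  -9.   4.  83.   1. 106. -10.]
400 640 [-91.  -7.   4.  77.   1. 110. -10.]
400 680 [-91.  -6.   4.  70.   0. 115. -10.]
430 560 [-90.  -6.   4.  86.   0. 101.  -9.]
430 600 [-91.  -6.   5.  80.   0. 105.  -9.]
430 640 [-91.  -4.   5.  74.   0. 110.  -9.]
430 680 [-91.  -3.   5.  68.   0. 115.  -9.]
480 560 [-90.  -1.   5.  81.   0. 100.  -8.]
480 600 [-90.  -0.   6.  75.   0. 105.  -8.]
480 640 [-90.   1.   6.  69.  -0. 110.  -8.]
480 680 [-91.   3.   7.  63.  -0. 115.  -7.]
520 560 [-89.   3.   6.  77.  -0. 100.  -7.]
520 600 [-90.   4.   6.  71.  -0. 105.  -7.]
520 640 [-90.   5.   7.  65.  -1. 110.  -6.]
520 680 [-90.   7.   7.  58.  -1. 115.  -6.]
```

```bash
python3 - <<'E'
from geo import *
d=pickle.load(open("cams0.pkl","rb"))
def bp(n,u,v):
    c=d[n]; z=c["depth"][v,u]; p=np.linalg.inv(c["camera_matrix"])@[u,v,1]*z
    return np.round(c["pose"][:3,:3]@p+c["pose"][:3,3],1)
for u,v in((320,20),(320,70),(270,100),(370,100),(280,150),(350,165),(360,10)): print("side",u,v,bp("side",u,v))
for u,v in((30,40),(110,40),(100,130),(90,180),(150,220)): print("scene",u,v,bp("scene",u,v))
E
python3 - <<'E'
from workcell import manip
from geo import *
import cv2
s=manip.read_state(); R=s["tool_rot"]; r=380
q=manip.solve_ik(np.array([.226*r,.974*r,640]),R); manip.move_joints(q)
q=np.array(manip.read_state()["qpos"]); q[0]=35; q[6]=100; manip.move_joints(q)
s=manip.read_state(); print(s["clock"],s["tool_pos"],s["ft_force"])
for n in("side","scene"): cv2.imwrite(f"pics/{n}1.png",manip.camera(n)["pixels"][:,:,::-1])
p,R=pose(0,38,1,back=90); print(p,manip.solve_ik(p,R))
E
```

```text
side 320 20 [  541.  -1081.9   188.7]
side 320 70 [  544.1 -1078.4    -2. ]
side 270 100 [  738.8 -1034.9  -107.5]
side 370 100 [  350.1 -1040.8  -105.6]
side 280 150 [  714.6 -1032.5  -338.2]
side 350 165 [  421.9 -1032.1  -408.1]
side 360 10 [  398.9 -1075.2   227.8]
scene 30 40 [  437.2 -1077.    221.8]
scene 110 40 [ -158.  -1749.1  -274.3]
scene 100 130 [  369.3 -1032.8  -117.7]
scene 90 180 [  472.9 -1036.3  -275.9]
scene 150 220 [ 343.9 -982.2 -567.7]
5.1167 [ 249.06961328 -287.69214971  638.99451604] [ 1.10800679 -0.28118259  0.0104245 ]
[ 492.18918557 -188.37221353  290.93203208] [ 28.45643572  19.76616332   8.57486873  98.06251098 -34.21767731
  86.34930094 132.22488032]
```

View pics/scene1.png

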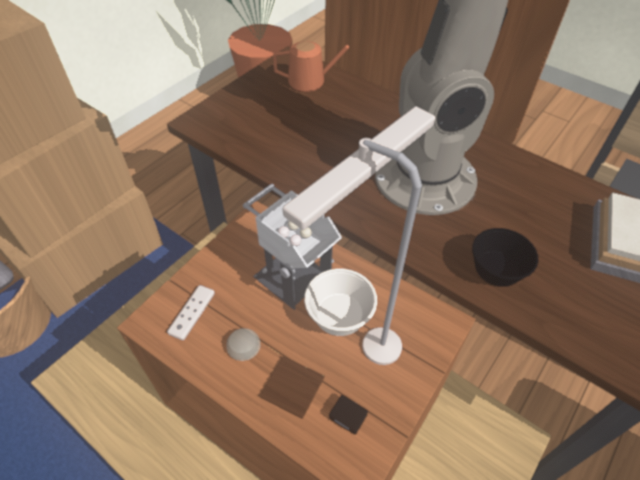

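```bash
python3 - <<'E'
from workcell import manip
from geo import *
import cv2
p,R=pose(0,38,1,back=90)
manip.reach(p,R); manip.move_gripper(34)
s=manip.read_state(); print(s["clock"],s["tool_pos"],s["finger_gap"],s["ft_force"],s["qpos"].round(1))
d={}
for n in("side","scene","wrist"): d[n]=manip.camera(n);cv2.imwrite(f"pics/{n}2.png",d[n]["pixels"][:,:,::-1])
pickle.dump(d,open("cams2.pkl","wb"))
a=d["wrist"]["pixels"][:,:,::-1]; b=cv2.resize(d["scene"]["pixels"][130:330,180:380,::-1],None,fx=2.4,fy=2.4)
cv2.imwrite("pics/w2.png",cv2.resize(np.hstack([a,b]),(800,343)))
E
```

```text
7.85 [ 492.18987995 -188.35446539  290.91635737] 33.81676983868275 [-0.28167557  0.12579687 -0.68944729] [ 28.5  19.8   8.6  98.1 -34.2  86.3 132.2]
```

View pics/wrist2.png

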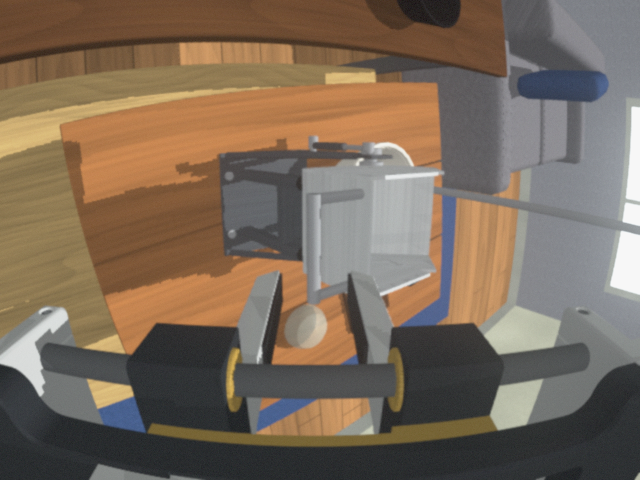

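View pics/side2.png

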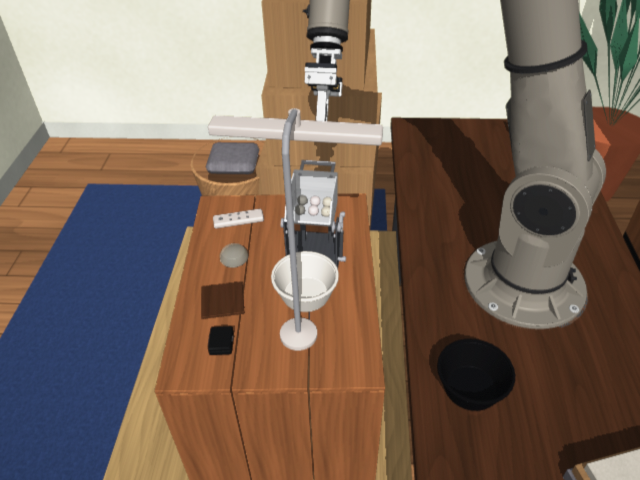

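```bash
python3 - <<'E'
from geo import *
import cv2
d=pickle.load(open("cams2.pkl","rb")); c=d["wrist"]
def fish(P):
    T=np.linalg.inv(c["pose"]); p=np.asarray(P)@T[:3,:3].T+T[:3,3]; K=c["camera_matrix"]
    rho=np.hypot(p[:,0],p[:,1]); th=np.arctan2(rho,p[:,2]); 
    return np.c_[K[0,0]*th*p[:,0]/rho+K[0,2],K[1,1]*th*p[:,1]/rho+K[1,2]]
P=[(-135,-40,205),(-135,40,205),(48,-50,178),(48,50,178),(-90,-50,215),(-90,50,215),(-115,-62,4),(-115,62,4)]
q=fish(S2W(P,X)); print(q.round(1))
im=c["pixels"][:,:,::-1].copy()
im=cv2.resize(im[120:320,200:460],None,fx=3,fy=3,interpolation=cv2.INTER_CUBIC)
for u in q: cv2.circle(im,(int((u[0]-200+.5)*3),int((u[1]-120+.5)*3)),4,(0,0,255),1)
cv2.imwrite("pics/w2c.png",im)
E
```

```text
[[312.4 300. ]
 [312.  192.1]
 [426.8 255.2]
 [432.8 165.7]
 [364.3 300.3]
 [369.1 174.9]
 [224.6 255.4]
 [219.1 152.4]]
```

View pics/w2c.png

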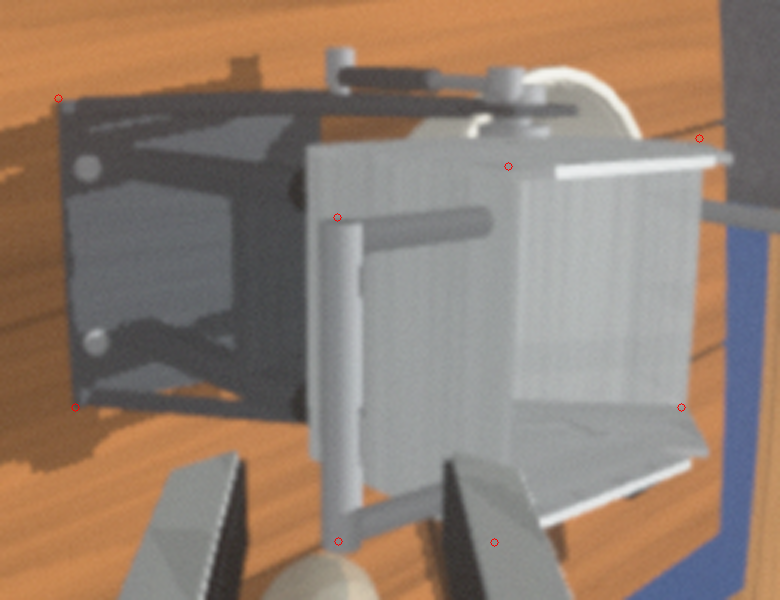

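The projected bar ends fall within about 1 px of the handle in the wrist image, at crop (341,220) and (340,545). The base plate corners match too, so I'm going in to grasp.

```bash
python3 - <<'E'
from workcell import manip
from geo import *
import cv2
p,R=pose(0,38,1)
print(manip.line_to(p,R,feed=70,force_limit=8))
s=manip.read_state(); print(s["clock"],s["tool_pos"]-p,s["ft_force"])
manip.move_gripper(0)
s=manip.read_state(); print(s["clock"],s["tool_pos"]-p,s["finger_gap"],s["ft_force"])
w=manip.camera("wrist");cv2.imwrite("pics/wrist3.png",w["pixels"][:,:,::-1])
E
```

```text
False
9.4333 [ 0.12178954 -0.33234913  0.26437475] [0.69570022 1.30924299 0.00671781]
9.9583 [ 0.00457224 -0.53005317 -0.26214771] 9.237293291988735 [ 1.17261637 -4.49051404 -3.93736408]
```

View pics/wrist3.png

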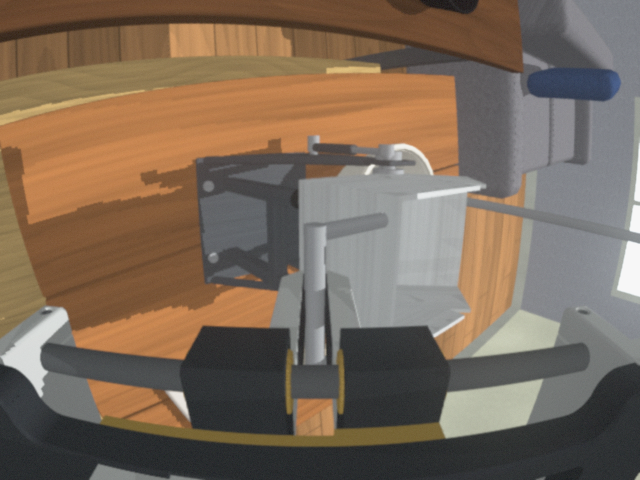

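```bash
cat >> geo.py <<'E'
def toS(v):
    cc,s=np.cos(X[2]),np.sin(X[2]); return np.array([[cc,s,0],[-s,cc,0],[0,0,1]])@v
def arc(manip,th0,th1,n,feed,lean=38.,off=0.,foff=120):
    """incremental arc; off = grip angle offset"""
    for th in np.linspace(th0,th1,n+1)[1:]:
        p,R=pose(th,lean); st=manip.line_to(p,R,feed=feed,force_limit=foff)
        s=manip.read_state(); f=toS(s["ft_force"]); a=np.arctan2(75,-135)-th
        rad=f@[np.cos(a),0,np.sin(a)]; tan=f@[np.sin(a),0,-np.cos(a)]
        print(f"th {th:.2f} t {s['clock']:.2f} rad {rad:.1f} tan {tan:.1f} y {f[1]:.1f} err {np.round(s['tool_pos']-p,1)} gap {s['finger_gap']:.1f} {st}")
        if st: break
E
python3 - <<'E'
from workcell import manip
from geo import *
d=pickle.load(open("cams0.pkl","rb"))
for n,uv,o in(("scene",(348,405),(225,165)),("side",(285,383),(210,150))):
    c=d[n]; uv=np.array(uv)/3+o; r=c["pose"][:3,:3]@np.linalg.inv(c["camera_matrix"])@[*uv,1]; t=c["pose"][:3,3]
    P=t+r*(98-t[2])/r[2]; print(n,P,toS(P-[X[0],X[1],30]))
arc(manip,0,.3,3,60,foff=30)
E
```

```text
scene [523.43102025  88.98810741  98.        ] [100.28049403  -9.20931555  68.        ]
side [514.38017426  96.52700124  98.        ] [107.08000189   0.40938634  68.        ]
th 0.10 t 10.42 rad 4.6 tan -5.6 y -0.3 err [ 0.  -0.6  0. ] gap 8.9 False
th 0.20 t 10.82 rad 7.5 tan -5.6 y 0.7 err [ 0.1 -1.   0.1] gap 8.9 False
th 0.30 t 11.23 rad 7.0 tan -5.6 y -0.6 err [ 0.2 -0.8  0.3] gap 9.4 False
```

```bash
python3 - <<'E'
from workcell import manip
from geo import *
import cv2
arc(manip,.3,.9,6,80,foff=35)
im=np.hstack([manip.camera(n)["pixels"][:,:,::-1] for n in("scene","side")])
cv2.imwrite("pics/both4.png",cv2.resize(im,(800,300),interpolation=cv2.INTER_AREA))
E
```

```text
th 0.40 t 11.57 rad 6.4 tan -3.9 y -1.6 err [ 0.2 -0.6  0.4] gap 9.0 False
th 0.50 t 11.92 rad 5.4 tan -3.1 y -2.2 err [ 0.3 -0.3  0.2] gap 9.1 False
th 0.60 t 12.26 rad 5.3 tan -3.0 y -2.9 err [ 0.3 -0.4  0.1] gap 8.7 False
th 0.70 t 12.60 rad 2.1 tan -2.2 y -4.7 err [ 0.2 -0.3 -0.2] gap 9.0 False
th 0.80 t 12.94 rad 0.9 tan -1.1 y -5.3 err [ 0.2 -0.3 -0.2] gap 9.1 False
th 0.90 t 13.28 rad 1.3 tan -0.5 y -7.1 err [ 0.2 -0.  -0.2] gap 9.0 False
```

View pics/both4.png

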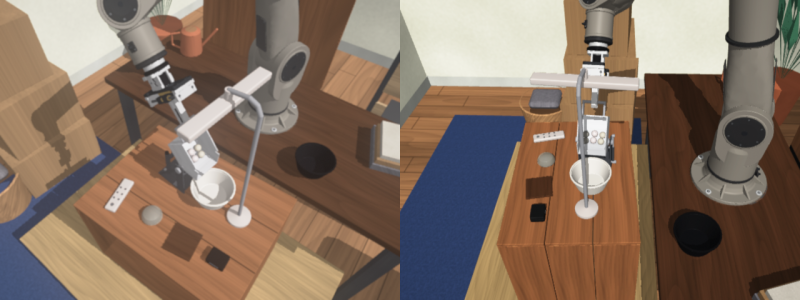

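The bin is at 0.9 rad with the pebbles still inside, seen at side view (597,137). The hand is leaning well behind the light bar, so I'll continue over.

```bash
python3 - <<'E'
from workcell import manip
from geo import *
import cv2
arc(manip,.9,1.3,4,90,foff=35)
im=np.hstack([manip.camera(n)["pixels"][:,:,::-1] for n in("scene","side")])
arc(manip,1.3,1.6,3,90,foff=35)
manip.pause(.3)
d=[manip.camera(n)["pixels"][:,:,::-1] for n in("scene","side")]
cv2.imwrite("pics/both5.png",cv2.resize(np.vstack([im,np.hstack(d)]),(800,600),interpolation=cv2.INTER_AREA))
cv2.imwrite("pics/pl5.png",np.hstack([cv2.resize(d[0][240:380,290:430],None,fx=2.8,fy=2.8),cv2.resize(d[1][200:340,240:380],None,fx=2.8,fy=2.8)]))
E
```

```text
th 1.00 t 13.71 rad -1.7 tan 0.4 y -6.2 err [ 0.2  0.4 -0.3] gap 8.9 False
th 1.10 t 14.03 rad -3.4 tan 0.4 y -6.8 err [ 0.2  0.9 -0.4] gap 9.3 False
th 1.20 t 14.36 rad -4.9 tan 2.1 y -7.5 err [ 0.1  1.4 -0.6] gap 9.1 False
th 1.30 t 14.68 rad -7.0 tan 1.4 y -7.7 err [ 0.1  1.7 -0.8] gap 8.8 False
th 1.40 t 15.11 rad -8.4 tan 2.3 y -8.8 err [ 0.   1.9 -1. ] gap 9.2 False
th 1.50 t 15.43 rad -8.6 tan 1.8 y -9.1 err [ 0.   2.  -1.1] gap 9.0 False
th 1.60 t 15.76 rad -9.1 tan 2.9 y -8.6 err [ 0.1  1.8 -1.3] gap 9.0 False
```

View pics/both5.png

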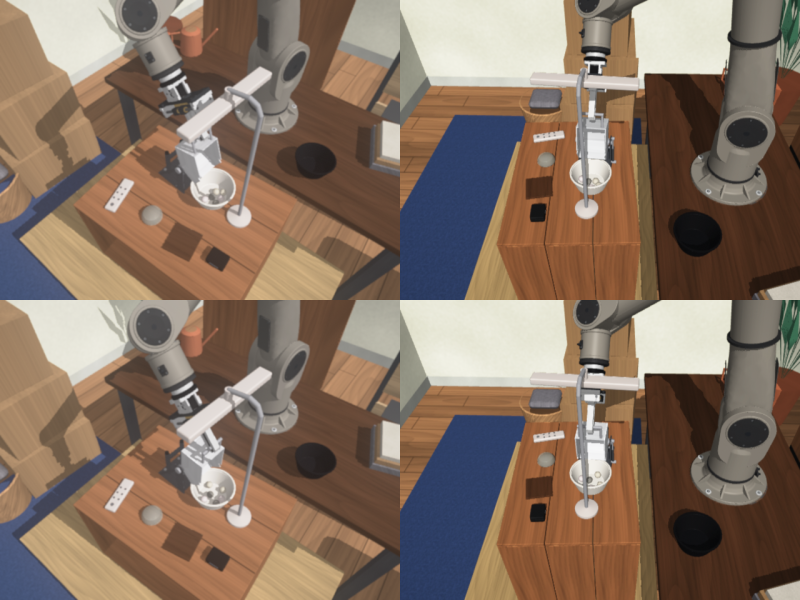

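View pics/pl5.png

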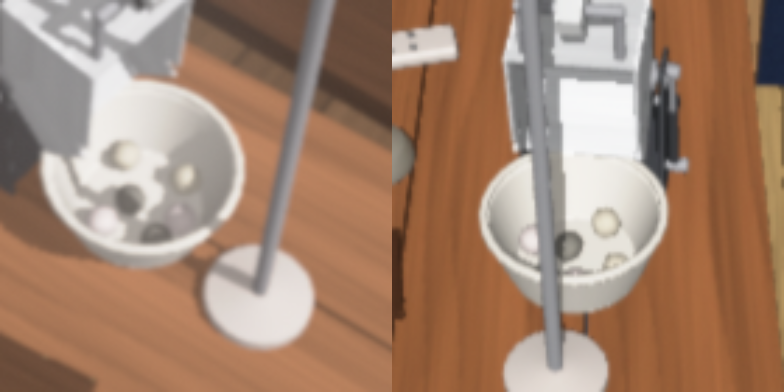

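All six pebbles are in the planter, at scene crop (125,153), (185,178), (128,200), (105,218), (178,215) and (155,235), and the bin is empty. I'll bring it back while still gripping.

```bash
python3 - <<'E'
from workcell import manip
from geo import *
import cv2
arc(manip,1.6,.3,13,80,foff=35)
arc(manip,.3,.0,6,40,foff=30)
arc(manip,.0,-.02,1,15,foff=10)
w=[manip.camera(n)["pixels"][:,:,::-1] for n in("wrist","side")]
cv2.imwrite("pics/home6.png",cv2.resize(np.hstack(w),(800,300),interpolation=cv2.INTER_AREA))
cv2.imwrite("pics/w6.png",w[0])
E
```

```text
th 1.50 t 16.50 rad -6.0 tan 3.7 y -6.7 err [-0.1  1.8 -0.7] gap 8.9 False
th 1.40 t 16.84 rad -0.1 tan 4.1 y -4.6 err [-0.1  2.  -0.2] gap 8.9 False
th 1.30 t 17.18 rad 5.1 tan 4.1 y -3.0 err [-0.1  2.3  0.3] gap 9.1 False
th 1.20 t 17.52 rad 13.1 tan 3.7 y 0.6 err [0.  2.7 1. ] gap 8.8 False
th 1.10 t 17.87 rad 21.0 tan 3.3 y 2.6 err [0.2 2.8 1.8] gap 8.9 False
th 1.00 t 18.21 rad 25.4 tan 3.0 y 4.8 err [0.2 2.6 2.1] gap 8.9 False
th 0.90 t 18.55 rad 26.7 tan 1.4 y 7.3 err [0.2 1.9 2. ] gap 9.2 False
th 0.80 t 18.89 rad 28.4 tan 0.3 y 8.1 err [0.1 1.3 1.8] gap 9.1 False
th 0.70 t 19.23 rad 26.5 tan -0.3 y 7.3 err [-0.   0.5  1.3] gap 8.8 False
th 0.60 t 19.57 rad 24.7 tan -1.2 y 6.5 err [-0.   0.1  0.9] gap 9.1 False
th 0.50 t 19.92 rad 20.0 tan -1.4 y 6.2 err [-0.1 -0.1  0.4] gap 9.0 False
th 0.40 t 20.26 rad 14.9 tan -2.4 y 5.0 err [-0.2 -0.2 -0.1] gap 8.7 False
th 0.30 t 20.60 rad 12.4 tan -2.8 y 3.2 err [-0.2 -0.  -0.4] gap 9.2 False
th 0.25 t 20.94 rad 11.7 tan -2.3 y 3.6 err [-0.2  0.2 -0.4] gap 8.8 False
th 0.20 t 21.28 rad 9.5 tan -2.3 y 2.5 err [-0.2  0.4 -0.6] gap 9.0 False
th 0.15 t 21.62 rad 7.3 tan -2.6 y 2.1 err [-0.2  0.5 -0.7] gap 9.3 False
th 0.10 t 21.97 rad 6.3 tan -2.8 y 1.2 err [-0.2  0.7 -0.7] gap 9.4 False
th 0.05 t 22.31 rad 6.3 tan -3.3 y 1.4 err [-0.2  0.8 -0.8] gap 9.1 False
th 0.00 t 22.65 rad 4.4 tan -3.3 y 1.9 err [-0.3  1.  -0.9] gap 9.0 False
th -0.02 t 22.88 rad 5.3 tan 5.8 y 0.6 err [-0.2  1.9  0.8] gap 8.8 True
```

View pics/home6.png

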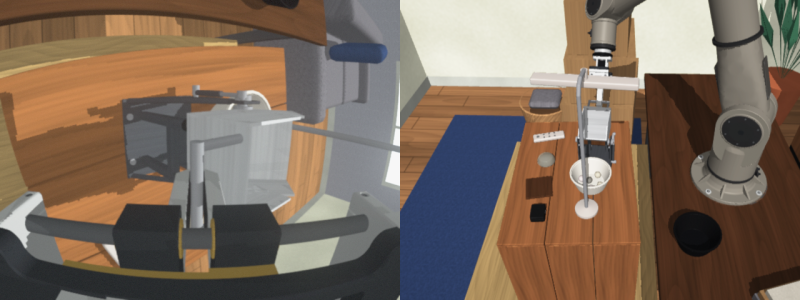

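The tangential force flipped from -3.3 to +5.8 N at zero, so the bin is seated on its buffers. I'll release and retreat.

```bash
python3 - <<'E'
from workcell import manip
from geo import *
import cv2
manip.move_gripper(18); manip.move_gripper(34)
s=manip.read_state(); print(s["clock"],s["ft_force"],s["finger_gap"])
p=s["tool_pos"]-100*s["tool_rot"][:,2]
print(manip.line_to(p,feed=80,force_limit=8)); 
p2=p+np.array([-30,-60,60]); manip.line_to(p2,feed=150); manip.pause(.3)
s=manip.read_state(); print(s["clock"],s["tool_pos"],s["ft_force"])
d={n:manip.camera(n) for n in("scene","side","wrist")}; pickle.dump(d,open("cams7.pkl","wb"))
d0=pickle.load(open("cams0.pkl","rb"))
def crop(c,n,x,y): return cv2.resize(c[n]["pixels"][y:y+200,x:x+200,::-1],(400,300))
cv2.imwrite("pics/cmp7.png",np.vstack([np.hstack([cv2.resize(k["pixels"][120:440,110:430,::-1],(400,300)) for k in(d0["scene"],d["scene"])]),np.hstack([cv2.resize(k["pixels"][140:360,180:400,::-1],(400,300)) for k in(d0["side"],d["side"])])]))
E
```

```text
23.8333 [ 1.0089113   0.27472979 -0.27455963] 33.48179727609806
False
26.2833 [ 461.32856798 -255.53285498  356.49982948] [ 0.87756374  0.44405099 -0.56220357]
```

View pics/cmp7.png

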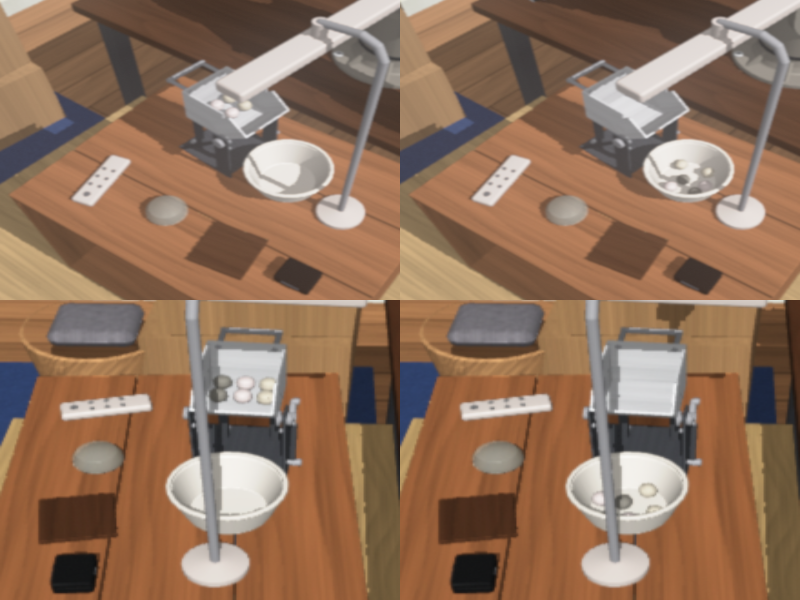

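Before and after, the planter and bystanders sit at the same pixels, the bin is empty and the pebbles are in the pot. One numeric check that the handle is back to its home pixels, then I hand in.

```bash
python3 - <<'E'
from geo import *
import cv2
a=pickle.load(open("cams0.pkl","rb"));b=pickle.load(open("cams7.pkl","rb"))
for n,(x,y,w,h) in(("side",(295,155,45,18)),("scene",(243,180,40,35)),("side",(270,285,60,25)),("side",(210,205,60,65))):
    g=[cv2.cvtColor(k[n]["pixels"],cv2.COLOR_RGB2GRAY) for k in(a,b)]
    r=cv2.matchTemplate(g[1][y-8:y+h+8,x-8:x+w+8],g[0][y:y+h,x:x+w],cv2.TM_CCOEFF_NORMED)
    m=cv2.minMaxLoc(r); print(n,(x,y),"shift",m[3][0]-8,m[3][1]-8,round(m[1],3))
from workcell import manip
manip.finish_job()
E
```

```text
side (295, 155) shift 0 0 0.711
scene (243, 180) shift 0 0 1.0
side (270, 285) shift 0 0 0.914
side (210, 205) shift 0 0 1.0
the job is handed in; nothing more can be done
```

The bin was tipped right over, all six pebbles dropped into the white planter, and the bin is back upright on its rest. I handed the job in at about 26 s of the 58 s. `finish_job` gives no verdict, so the result rests on my own checks.

**What I did:** I gripped the handle bar with the hand leaning 38° away from the grow light. I held it all the way over to about 1.6 rad and all the way back, so the bin never swung freely. At home the handle force flipped from -3.3 to +5.8 N as the bin met its buffers. Then I let go and backed the arm clear.

**Last checks:**
- **Pebbles:** I counted six in the planter while the bin was tipped. In the last pictures the bin is empty and the pebbles are still in the pot, but I did not count all six again.
- **Handle, planter and bystanders:** none had shifted in the before/after pictures. The match was exact for the handle in the scene view and for the patch I compared of the bystanders. It was weaker for the planter (0.91), and for the handle in the side view (0.71), where the arm's shadow falls behind it.
- **Forces:** the tool force readings taken along the arc stayed under about 31 N, highest on the way back, because my estimate of the hinge was a few millimetres off. The hand stayed clear of the light in every picture I viewed.

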